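Nest the angle offcuts and square their ends in the jig

ROBOT

A 6-joint arm with a two-finger parallel gripper is mounted at the origin on the work surface. World frame = base frame: x ahead of the robot, y to its left, z up, the work surface at z = 0. Lengths are in mm, angles in rad, forces in N, time in s.
With the tool pointing down it reaches from about 425 to 950 mm from the base axis. Payload 14.7 kg.
Tool frame: the origin (TCP) lies midway between the tips of the shut fingers; the grasp point (between the pads) lies 19 mm behind it; z points along the fingers, y is the line along which they close (so a half turn about z gives the same grasp; the last joint's range is limited). The gripper opens to 85 mm and grips with 20 to 120 N. Pads are 22 mm wide; open, the fingers measure 114 mm over their backs; the gripper's body (76 mm by 85 mm) begins 54 mm behind the grasp point. The pads swing forward as they close: fully open they stand 13 mm farther back than shut.
Start: joints at [-1.352, 0.48, 1.596, -0, 1.065, -0.047], TCP at [170.759, -627.163, 231.297] pointing down, gripper open.
Joint ranges: [-2.75, 2.75], [-0.82, 2.05], [0.23, 2.67], [-1.56, 4.7], [0.09, 2.69], [-2.92, 2.92]. Speed limits (rad/s): [1.89, 1.89, 2.39, 3.01, 3.01, 3.01].

INTERFACE

Orientations are given as a rotation vector (axis times angle).
In Python, from plant import robot gives the robot as it stands. The module is installed in compiled form; this text tells all that it offers.
- The arm moves only by the tool drive_tool, never from a script. Its argument "steps" is a list of rows, each a list of 7 numbers: the finger opening in mm, from 0 to 85.4, then the shift along the tool's x, y, z in mm, then the turn, a rotation vector about the tool's x, y, z in degrees. A call has exactly 5 rows; each row is the pose to reach, as a shift and turn from the pose commanded when the call began, along the tool's axes at that moment; what a row does not reach only later rows make up. A row lasts 1/12 s, in which the tool goes at most 41.7 mm and 7.16 degrees, less where a joint would pass 70% of its speed; a pose out of reach is approached as far as the arm can. A call with a gripper value outside its range is refused whole. The fingers move at their own pace and stop on an object; the grip force is fixed at half the most. Time passes only in rows, so rows that repeat a pose let the fingers close, or fill a call up. It gives the time, the measured TCP pose, the force, the opening and the grip force at its end, in the units of the state.
- robot.get_state(): the state, without advancing time (a new reading comes with each control period).
- robot.grab_frame(name): name is "side" or "top"; returns a dict with "color" (480x640x3 uint8, red, green, blue), "depth" (480x640 float32, mm along the optical axis (not along the pixel's ray), 0 where there is no reading), "fov_y" (degrees; the focal length in pixels is half the picture's height over the tangent of half this angle, whatever the lens; pixels are square), "cx", "cy" (the principal point, pixels), "R" (3x3) and "t" (3): a world point X has camera coordinates R X + t. Camera axes: x right, y down, z forward; pixel columns grow to the right and rows downward; lengths in mm; the calibration is good to about 2 mm. A picture is of the moment at which its call begins.
- robot.hand_in(): hands the job in; it is judged then, once.
The state is a dict: "time_s": time; "q": joint angles; "joint_vel": joint speeds; "tau": joint torques, N m; "tool_pos": TCP position; "orientation": TCP orientation; "wrist_force": force on the tool from outside, world axes, zero at the start; "ft_torque": the same for the moment, N m; "gripper_width": finger opening in mm; "grasp_force": force on a finger pad.
Only numpy, scipy, OpenCV 4.12 (cv2) and the standard library are available. Lean on these libraries where they do the work, as an engineer would, in place of code of your own. Each camera call takes 0.05 s, during which the arm holds its last target. There are 200 camera calls.

TASK

Nest the three angle offcuts in the squaring jig: lay the yellow angle squarely over the silver one already on the jig's ridge, then lay the blue angle over the yellow one, each seated fully down in the V of the other with no drop. Then push the red pusher fully home so that the ends of all three are flush against the end stop, and let go. Leave the other things on the bench alone.

Things in the scene. Friction and masses are not known exactly. Their poses are not given: they have to be found in the camera images.
- angle_small_c (a point): Small bare silver aluminium angle lying loose on the ridge of the jig, 140 mm long, legs 34 mm wide outside, 5 mm thick, at 90 degrees. Lies like a roof, ridge up. Point: centre; ridge 13.8 mm above, lowest leg edges 13.8 mm below. x along it, y across, z up. Widest (48.1 mm in y) at the outer leg corners 10.3 mm below the point: hold it there, mid-length. 120 g.
- angle_mid_c (a point): Middle yellow aluminium angle on one wooden rest (either side), 140 mm long, legs 38 mm wide outside, 5 mm thick, at 90 degrees. Lies like a roof, ridge up. Point: centre; ridge 15.2 mm above, lowest leg edges 15.2 mm below. x along it, y across, z up. Widest (53.7 mm in y) at the outer leg corners 11.7 mm below the point: hold it there, mid-length. 135 g.
- angle_large_c (a point): Large blue aluminium angle on the other wooden rest, 140 mm long, legs 42 mm wide outside, 5 mm thick, at 90 degrees. Lies like a roof, ridge up. Point: centre; ridge 16.6 mm above, lowest leg edges 16.6 mm below. x along it, y across, z up. Widest (59.4 mm in y) at the outer leg corners 13.1 mm below the point: hold it there, mid-length. 150 g.
- jig_ridge (a point): Squaring jig, fixed: green base plate 310 x 110 x 10 mm with a square steel bar on edge as a roof-shaped ridge 138 mm long. Point: on the ridge line, 55 mm up, where the middle of the squared stack belongs. x along the ridge from pusher to end stop, y across, z up. The silver angle's seated centre is 6.7 mm below; it starts at x = -30 to -10 mm.
- jig_stop (a point): End stop of the jig: fixed upright green plate, 76 mm wide, 88 mm high. Point: centre of the face that meets the stack, 70 mm along x from the ridge point. Seated, yellow's centre is 5.7 mm above silver's and blue's 5.7 mm above yellow's. While nesting keep clear of stop and pusher (centres at jig x about -20 mm); the pusher slides all three the rest of the way.
- pusher_tab (a point): Red upright pusher plate, 12 mm thick, 70 mm wide, with a 44 mm wide tab on top up to 125 mm above the bench. Slides along the jig's x (about 2 N friction), stays where left. Point: centre of the tab's back face (away from the stack), 105 mm up: push there along the jig's +x, or pinch the tab from above. Its other face, 12 mm further on, meets the stack.
- pusher (a joint): Position of the pusher along the jig's x in m: 0 fully back, 0.065 fully home at its hard stop, where its face is at x = -71 mm and leaves 141 mm to the end stop. Starts between 0 and 0.015.
- rest_a_c (a point): Wooden rest, fixed, under the yellow angle: grey board 150 x 100 mm, top 8 mm above the bench, with two wooden strips across it, 22 mm wide, tops 38 mm above the bench, middles 48 mm either side of the centre along its x; free space between. Point: centre, at the height of the strips' tops.
- rest_b_c (a point): The same wooden rest under the blue angle.
Not all that is in view belongs to the job. There is more than one size of the part that bears angle_large_c; the job needs the smallest.

How it is judged:
By the outcome, as a careful person would: the job done as asked, in the order asked, and still so for the second after the job is handed in, with the robot touching nothing.
It also fails if it takes over 72 s, if anything falls off the work surface, if the arm or the gripper's body presses on something with over 40 N, if the wrist force passes 120 N, or if a joint passes its speed limit or range.

## Working session

There is one attempt and no reset: what is moved stays moved. The work goes in short steps, Python scripts to look and compute and a tool call to move; the robot and the scene stay as the last step left them, time stands still between calls to the robot, and variables do not carry over. Pictures are saved under pics/ and viewed, at most 10 in all, crops included, and the job is handed in when it is done.

Besides the shell and the picture viewer there is one more tool, called after "Emit:" by a JSON object that holds its "fn" and its "kwargs", one argument or row to a line. drive_tool: Moves the arm, as the interface text tells. Its arguments: {"type":"object","properties":{"steps":{"type":"array","items":{"type":"array","items":{"type":"number"}}}},"required":["steps"]}

```bash
mkdir -p pics; cat > h.py <<'E'
import numpy as np, cv2
from plant import robot
def grab(n):
    f=robot.grab_frame(n); f['f']=240/np.tan(np.radians(f['fov_y'])/2); return f
def cloud(f):
    v,u=np.mgrid[0:480,0:640]; z=f['depth'].astype(float)
    c=np.stack([(u-f['cx'])/f['f']*z,(v-f['cy'])/f['f']*z,z],-1)
    W=(c-f['t'])@np.array(f['R']); W[z==0]=np.nan; return W
def save(n,im): cv2.imwrite('pics/'+n,cv2.cvtColor(im,cv2.COLOR_RGB2BGR))
E
python3 - <<'E'
from h import *
for n in('top','side'):
    f=grab(n); save(n+'0.png',f['color']); np.savez(n+'0.npz',W=cloud(f),c=f['color'],R=f['R'],t=f['t'],f=f['f'],cx=f['cx'],cy=f['cy'])
    print(n,np.round(-np.array(f['R']).T@f['t']),f['f'])
s=robot.get_state(); print(s)
E
```

```text
top [ 437.  137. 1099.] 443.61315423108397
side [-175. 1132.  835.] 504.7123846937396
{'time_s': 0.1, 'q': array([-1.35160416e+00,  4.80771459e-01,  1.59680615e+00, -9.11067995e-06,
        1.06512690e+00, -4.65993172e-02]), 'joint_vel': array([ 1.79901783e-04, -2.01198661e-04,  7.34433365e-04,  8.54583585e-05,
       -1.55667893e-03,  1.43044541e-04]), 'tau': array([ 1.52569235e-03, -9.52249074e+01, -4.31040823e+01,  5.90943273e-05,
        5.19585228e-03, -1.36470393e-05]), 'tool_pos': array([ 170.67320931, -626.8018947 ,  230.7368183 ]), 'orientation': array([-3.11279300e+00, -4.16136608e-01,  1.62941898e-04]), 'wrist_force': array([-0.12132831, -0.11641331, -0.53412023]), 'ft_torque': array([ 0.00641636, -0.00769643,  0.00033049]), 'grasp_force': 0.0, 'gripper_width': 85.21540248472446}
```

View pics/top0.png

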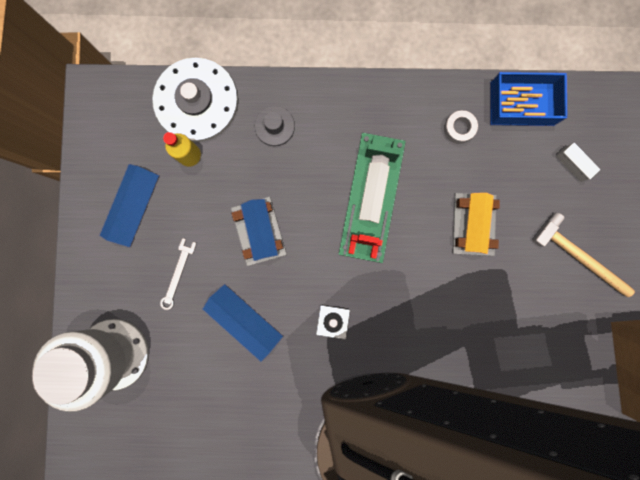

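View pics/side0.png

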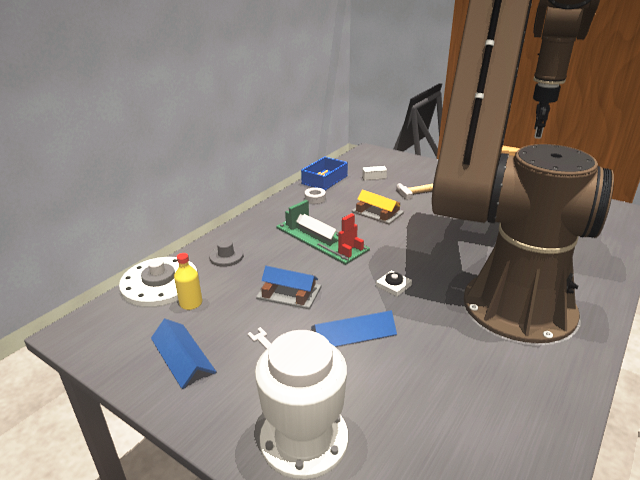

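Top view: the candidates for the blue angle are the one on the rest (259,230), a loose one at (130,205) and a loose one at (242,322). The last two look longer and wider. Yellow is at (480,222) (the only other yellow thing is the bottle at (183,150)), silver at (376,190), the pusher at (366,243) and the stop at (383,145). I'll measure them all and check in one crop.

```bash
cat >> h.py <<'E'
from scipy.optimize import least_squares
def mask(c,kind):
    h=cv2.cvtColor(c,cv2.COLOR_RGB2HSV); H,S,V=[h[...,i].astype(int) for i in range(3)]
    return {'blue':(H>100)&(H<125)&(S>120)&(V>40),'yellow':(H>15)&(H<32)&(S>150)&(V>90),'silver':(S<60)&(V>120),
            'red':((H<6)|(H>174))&(S>150)&(V>60),'green':(H>60)&(H<95)&(S>80)}[kind]
def comp(c,kind,seed,W,zmin=-1e9):
    m=(mask(c,kind)&(np.nan_to_num(W[...,2],nan=-1e9)>zmin)).astype(np.uint8); n,l=cv2.connectedComponents(m,connectivity=4)
    return l==l[seed[1],seed[0]] if l[seed[1],seed[0]] else m>9
def roof(P):
    """fit z=zr-|d|, returns centre xy of ridge, yaw, ridge z, length, width"""
    (cx,cy),(a,b),an=cv2.minAreaRect(P[:,:2].astype(np.float32))
    th=np.radians(an if a>b else an+90)
    def r(p):
        d=-(P[:,0]-cx)*np.sin(p[0])+(P[:,1]-cy)*np.cos(p[0])-p[1]
        return P[:,2]-(p[2]-np.abs(d))
    s=least_squares(r,[th,0,np.percentile(P[:,2],98)],loss='soft_l1',f_scale=1.5,x_scale=[.01,1,1])
    th,y0,zr=s.x; th=(th+np.pi/2)%np.pi-np.pi/2
    e=np.array([np.cos(th),np.sin(th)]); n=np.array([-e[1],e[0]])
    y0=y0 if abs(((s.x[0]-th)/np.pi)%2)<.5 or abs(((s.x[0]-th)/np.pi)%2)>1.5 else -y0
    x=(P[:,:2]-[cx,cy])@e; y=(P[:,:2]-[cx,cy])@n-y0
    lo,hi=np.percentile(x,[.5,99.5]); c=np.array([cx,cy])+e*(lo+hi)/2+n*y0
    return dict(c=c.round(1),yaw=round(np.degrees(th),2),zr=round(zr,1),L=round(hi-lo,1),y=np.percentile(y,[.5,99.5]).round(1),rms=round(np.sqrt(np.median(r(s.x)**2)),2),n=len(P))
E
python3 - <<'E'
from h import *
d=np.load('top0.npz'); W,c=d['W'],d['c']
for k,s in[('blue',(259,230)),('blue',(130,205)),('blue',(242,322)),('yellow',(480,222)),('silver',(376,190))]:
    m=comp(c,k,s,W,28 if k=='silver' else 12 if s in((259,230),(480,222)) else 3); m=cv2.erode(m.astype(np.uint8),np.ones((1,1)))>0
    print(k,s,roof(W[m]))
for k,z0,z1 in[('green',80,100),('green',5,15),('red',118,130),('red',60,130)]:
    m=mask(c,k)&(W[...,2]>z0)&(W[...,2]<z1); m[:, :330]=0; m[:,410:]=0; m[270:]=0
    P=W[m]; r=cv2.minAreaRect(P[:,:2].astype(np.float32)); print(k,z0,m.sum(),np.round(r[0],1),np.round(r[1],1),round(r[2],1),np.median(P[:,2]))
m=(W[...,2]<200)&(np.arange(640)<420); print('bench z',np.nanmedian(W[300:380,300:330,2]))
im=np.hstack([cv2.resize(c[150:370,90:290],(400,440)),cv2.resize(c[125:275,330:500],(400,353))[:440] if 0 else cv2.copyMakeBorder(cv2.resize(c[125:275,330:510],(400,333)),0,107,0,0,cv2.BORDER_CONSTANT)])
save('crop1.png',im)
E
```

```text
blue (259, 230) {'c': array([528. , 285.3]), 'yaw': np.float64(14.63), 'zr': np.float64(71.6), 'L': np.float64(135.2), 'y': array([-28.2,  27.9]), 'rms': np.float64(1.33), 'n': 1361}
blue (130, 205) {'c': array([586.6, 616.3]), 'yaw': np.float64(-19.88), 'zr': np.float64(46.1), 'L': np.float64(189.1), 'y': array([-40.6,  38. ]), 'rms': np.float64(1.4), 'n': 2467}
blue (242, 322) {'c': array([302.6, 324.9]), 'yaw': np.float64(49.77), 'zr': np.float64(46.2), 'L': np.float64(188.7), 'y': array([-39.6,  39.1]), 'rms': np.float64(1.34), 'n': 2597}
yellow (480, 222) {'c': array([ 552.4, -239.6]), 'yaw': np.float64(-5.84), 'zr': np.float64(68.7), 'L': np.float64(137.5), 'y': array([-28.2,  27.4]), 'rms': np.float64(1.41), 'n': 1332}
silver (376, 190) {'c': array([631.5,   9.2]), 'yaw': np.float64(-10.11), 'zr': np.float64(62.3), 'L': np.float64(157.2), 'y': array([-23.8,  23.7]), 'rms': np.float64(1.44), 'n': 1277}
green 80 204 [715.6  -5.5] [75.8 13.7] 81.4 88.21142437195533
green 5 2487 [616.8  12.5] [108.3 308.9] 79.9 10.45068756678021
red 118 113 [505.3  32. ] [43.3 11.9] 79.8 125.15776299497148
red 60 215 [505.3  32.3] [68.6 12. ] 79.8 121.89743415921649
bench z 0.7948012090026975
```

View pics/crop1.png

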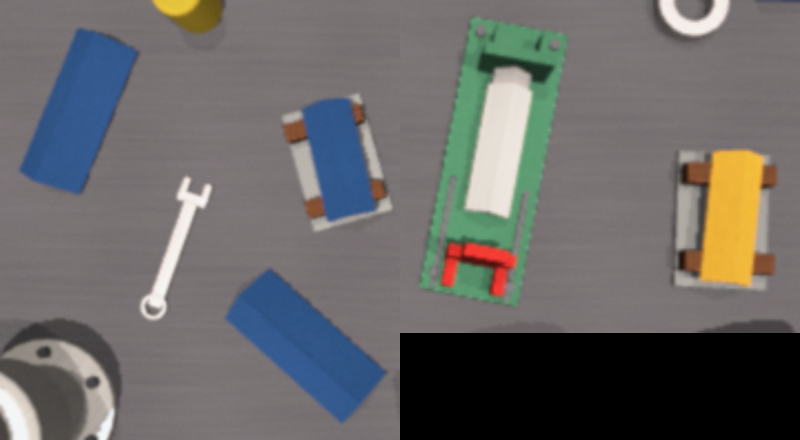

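The crop shows a small blue angle on the rest (about 140 x 59 mm, the right one). The two loose blue ones measure about 189 x 79 mm, so they are too large. Heights check: yellow ridge 68.7 mm (expected 68.4), blue 71.6 (71.2), silver 62.3 (62.1).

```bash
cat >> h.py <<'E'
from scipy.spatial.transform import Rotation as Ro
def plan(targets,start=None):
    """targets: (x,y,z,yaw of tool x in deg); prints final shift/turn of each call, in tool axes"""
    s=robot.get_state(); p=np.array(s['tool_pos']); R=Ro.from_rotvec(s['orientation'])
    for *t,yaw in targets:
        R2=Ro.from_matrix(np.diag([1,-1,-1])); R2=Ro.from_euler('z',yaw,degrees=True)*R2
        print('shift',R.inv().apply(np.array(t)-p).round(1),'turn',np.degrees((R.inv()*R2).as_rotvec()).round(2)); p=np.array(t,float);R=R2
def st():
    s=robot.get_state(); R=Ro.from_rotvec(s['orientation']).as_matrix(); print(round(s['time_s'],2),np.round(s['tool_pos'],1),'yaw',round(np.degrees(np.arctan2(R[1,0],R[0,0])),2),'tz',R[:,2].round(4),'F',np.round(s['wrist_force'],1),'w',round(s['gripper_width'],1),'g',round(s['grasp_force'],1))
E
python3 -c "
from h import *
st();plan([(298,-498,225,5),(425,-369,200,-5.84),(552.4,-239.6,140,-5.84),(552.4,-239.6,80,-5.84),(552.4,-239.6,19,-5.84)])"
```

```text
0.1 [ 170.7 -626.8  230.7] yaw 15.23 tz [-2.0e-04  1.1e-03 -1.0e+00] F [-0.1 -0.1 -0.5] w 85.2 g 0.0
shift [156.7 -90.8   5.8] turn [-0.06  0.   10.23]
shift [ 137.8 -117.4   25. ] turn [ 0.    0.   10.84]
shift [ 113.6 -141.7   60. ] turn [0. 0. 0.]
shift [ 0.  0. 60.] turn [0. 0. 0.]
shift [ 0.  0. 61.] turn [0. 0. 0.]
```

Emit:
{"fn": "drive_tool", "kwargs": {
  "steps": [
    [85, 31.3, -18.2, 1.2, 0, 0, 2],
    [85, 62.7, -36.3, 2.3, 0, 0, 4],
    [85, 94, -54.5, 3.5, 0, 0, 6.1],
    [85, 125.4, -72.6, 4.6, 0, 0, 8.2],
    [85, 156.7, -90.8, 5.8, -0.06, 0, 10.23]
  ]
}}

```text
time_s: 0.52
tool_pos: [298.8, -497.0, 225.2]
orientation: [3.138, 0.133, -0.0]
wrist_force: [1.5, -0.9, 0.1]
gripper_width: 85.1
grasp_force: 0.0
```

Emit:
{"fn": "drive_tool", "kwargs": {
  "steps": [
    [85, 27.6, -23.5, 5, 0, 0, 2.2],
    [85, 55.1, -47, 10, 0, 0, 4.4],
    [85, 82.7, -70.4, 15, 0, 0, 6.5],
    [85, 110.2, -93.9, 20, 0, 0, 8.7],
    [85, 137.8, -117.4, 25, 0, 0, 10.84]
  ]
}}

```text
time_s: 0.93
tool_pos: [426.0, -367.9, 200.0]
orientation: [3.136, -0.163, 0.0]
wrist_force: [0.8, -0.6, -0.2]
gripper_width: 85.0
grasp_force: 0.0
```

Emit:
{"fn": "drive_tool", "kwargs": {
  "steps": [
    [85, 22.7, -28.3, 12, 0, 0, 0],
    [85, 45.4, -56.7, 24, 0, 0, 0],
    [85, 68.2, -85, 36, 0, 0, 0],
    [85, 90.9, -113.4, 48, 0, 0, 0],
    [85, 113.6, -141.7, 60, 0, 0, 0]
  ]
}}

```text
time_s: 1.35
tool_pos: [553.5, -238.5, 139.5]
orientation: [3.137, -0.16, -0.0]
wrist_force: [0.8, -1.4, 0.1]
gripper_width: 84.7
grasp_force: 0.0
```

```bash
python3 -c "
from h import *
st();plan([(552.4,-239.6,80,-5.84),(552.4,-239.6,19,-5.84)])
f=grab('side');W=cloud(f);m=comp(f['color'],'yellow',(380,206),W,12);print(roof(W[m]))
m=comp(f['color'],'blue',(285,280),W,12);print(roof(W[m]))
"
```

```text
1.35 [ 553.5 -238.5  139.5] yaw -5.84 tz [-1.e-04 -9.e-04 -1.e+00] F [ 0.8 -1.4  0.1] w 84.7 g 0.0
shift [-1.   1.1 59.5] turn [0.05 0.   0.  ]
shift [ 0.  0. 61.] turn [0. 0. 0.]
{'c': array([ 549.2, -235.1]), 'yaw': np.float64(-5.85), 'zr': np.float64(64.6), 'L': np.float64(140.9), 'y': array([-23. ,  26.7]), 'rms': np.float64(2.91), 'n': 402}
{'c': array([524.7, 289. ]), 'yaw': np.float64(14.49), 'zr': np.float64(68.3), 'L': np.float64(137.7), 'y': array([-3.7, 28.8]), 'rms': np.float64(2.39), 'n': 741}
```

Emit:
{"fn": "drive_tool", "kwargs": {
  "steps": [
    [85, -0.5, 0.5, 18, 0, 0, 0],
    [85, -1, 1, 38, 0, 0, 0],
    [85, -1, 1, 58, 0, 0, 0],
    [85, -1, 1, 78, 0, 0, 0],
    [85, -1, 1, 90, 0, 0, 0]
  ]
}}

```text
time_s: 1.82
tool_pos: [550.5, -240.6, 48.2]
orientation: [3.137, -0.16, -0.003]
wrist_force: [-0.4, 1.1, -0.1]
gripper_width: 84.9
grasp_force: 0.0
```

Emit:
{"fn": "drive_tool", "kwargs": {
  "steps": [
    [85, 0, 0, 10, 0, 0, 0],
    [85, 0, 0, 20, 0, 0, 0],
    [85, 0, 0, 27, 0, 0, 0],
    [85, 0, 0, 30.5, 0, 0, 0],
    [85, 0, 0, 30.5, 0, 0, 0]
  ]
}}

```text
time_s: 2.23
tool_pos: [551.4, -241.1, 19.4]
orientation: [3.137, -0.16, -0.0]
wrist_force: [-0.5, 0.3, 0.3]
gripper_width: 85.0
grasp_force: 0.0
```

Emit:
{"fn": "drive_tool", "kwargs": {
  "steps": [
    [68, 0, 0, 0, 0, 0, 0],
    [64, 0, 0, 0, 0, 0, 0],
    [62, 0, 0, 0, 0, 0, 0],
    [60, 0, 0, 0, 0, 0, 0],
    [58, 0, 0, 0, 0, 0, 0]
  ]
}}

```text
time_s: 2.65
tool_pos: [551.8, -241.1, 20.2]
orientation: [3.136, -0.16, 0.001]
wrist_force: [1.2, 1.2, 1.9]
gripper_width: 58.1
grasp_force: 0.8
```

Emit:
{"fn": "drive_tool", "kwargs": {
  "steps": [
    [54, 0, 0, 0, 0, 0, 0],
    [50, 0, 0, 0, 0, 0, 0],
    [45, 0, 0, 0, 0, 0, 0],
    [40, 0, 0, 0, 0, 0, 0],
    [40, 0, 0, 0, 0, 0, 0]
  ]
}}

```text
time_s: 3.07
tool_pos: [551.7, -241.3, 20.5]
orientation: [3.136, -0.16, 0.001]
wrist_force: [-2.7, 2.0, 12.8]
gripper_width: 50.5
grasp_force: 59.9
```

```bash
python3 -c "
from h import *
st()"
```

```text
3.07 [ 551.7 -241.3   20.5] yaw -5.84 tz [ 7.0e-04 -1.4e-03 -1.0e+00] F [-2.7  2.  12.8] w 50.5 g 59.9
```

Emit:
{"fn": "drive_tool", "kwargs": {
  "steps": [
    [40, 0, 0, -2, 0, 0, 0],
    [40, 0, 0, -6, 0, 0, 0],
    [40, 0, 0, -12, 0, 0, 0],
    [40, 0, 0, -20, 0, 0, 0],
    [40, 0, 0, -28, 0, 0, 0]
  ]
}}

```text
time_s: 3.48
tool_pos: [551.5, -241.1, 48.5]
orientation: [3.137, -0.16, 0.0]
wrist_force: [-0.3, -0.5, -1.5]
gripper_width: 50.5
grasp_force: 62.4
```

Emit:
{"fn": "drive_tool", "kwargs": {
  "steps": [
    [40, 0, 0, -15, 0, 0, 0],
    [40, 0, 0, -35, 0, 0, 0],
    [40, 0, 0, -55, 0, 0, 0],
    [40, 0, 0, -70, 0, 0, 0],
    [40, 0, 0, -75, 0, 0, 0]
  ]
}}

```text
time_s: 3.9
tool_pos: [552.7, -241.6, 125.8]
orientation: [3.135, -0.16, 0.006]
wrist_force: [1.0, -0.2, -1.9]
gripper_width: 50.3
grasp_force: 62.6
```

```bash
python3 -c "
from h import *
st()
f=grab('side');W=cloud(f);save('side1.png',cv2.resize(f['color'][90:270,250:490],(800,600)))
m=mask(f['color'],'yellow')&(W[...,2]>90)&(W[...,1]<-100);P=W[m];print(m.sum());print(roof(P) if m.sum()>50 else '')
f=grab('top');W=cloud(f)
m=mask(f['color'],'yellow')&(W[...,2]>90)&(W[...,1]<-100);P=W[m];print(m.sum(),roof(P) if m.sum()>50 else '')
"
```

```text
3.9 [ 552.7 -241.6  125.8] yaw -5.84 tz [ 0.0035 -0.0027 -1.    ] F [ 1.  -0.2 -1.9] w 50.3 g 62.6
306
{'c': array([ 549.2, -239.9]), 'yaw': np.float64(-6.2), 'zr': np.float64(171.0), 'L': np.float64(140.3), 'y': array([-24.7,  30.5]), 'rms': np.float64(2.83), 'n': 306}
1092 {'c': array([ 553.2, -243.3]), 'yaw': np.float64(-5.77), 'zr': np.float64(173.4), 'L': np.float64(137.9), 'y': array([-23.9,  28. ]), 'rms': np.float64(1.24), 'n': 1092}
```

View pics/side1.png

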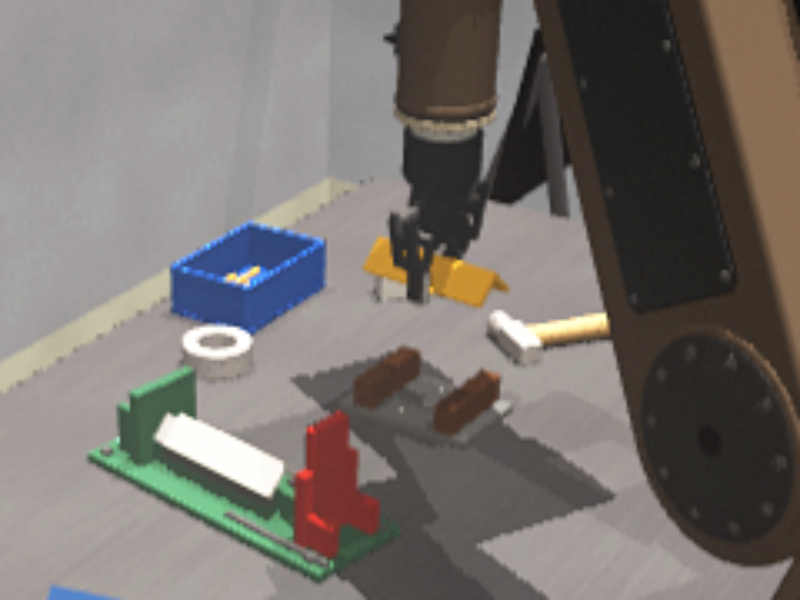

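Yellow is held level, its ridge 47.6 mm above the TCP as expected; the empty rest and the jig are visible. Next is transit over the jig.

```bash
python3 -c "
from h import *
st();plan([(586,-115,126,-8),(620.1,11.4,126,-10.1),(620.1,11.4,45,-10.1)])
"
```

```text
4.0 [ 552.2 -241.4  124.1] yaw -5.84 tz [ 0.0023 -0.0021 -1.    ] F [-0.1  0.  -1.4] w 50.2 g 62.6
shift [  20.8 -129.1   -2.1] turn [ 0.1  -0.15  2.16]
shift [  16.2 -129.9    0. ] turn [0.  0.  2.1]
shift [ 0.  0. 81.] turn [0. 0. 0.]
```

Emit:
{"fn": "drive_tool", "kwargs": {
  "steps": [
    [40, 3, -18, -1, 0, 0, 0.4],
    [40, 8, -45, -2, 0, 0, 0.8],
    [40, 12, -73, -2, 0, 0, 1.2],
    [40, 16, -101, -2, 0, 0, 1.7],
    [40, 20.8, -129.1, -2, 0.1, -0.1, 2.16]
  ]
}}

```text
time_s: 4.42
tool_pos: [584.6, -113.4, 123.5]
orientation: [-3.133, 0.22, 0.005]
wrist_force: [1.0, -0.2, -0.9]
gripper_width: 50.4
grasp_force: 62.6
```

Emit:
{"fn": "drive_tool", "kwargs": {
  "steps": [
    [40, 4, -30, 0, 0, 0, 0.5],
    [40, 8, -60, 0, 0, 0, 1],
    [40, 11.5, -90, 0, 0, 0, 1.5],
    [40, 14.5, -115, 0, 0, 0, 2.1],
    [40, 16.2, -129.9, 0, 0, 0, 2.1]
  ]
}}

```text
time_s: 4.83
tool_pos: [619.3, 14.2, 123.5]
orientation: [-3.128, 0.275, 0.004]
wrist_force: [-0.2, -0.4, -2.5]
gripper_width: 50.5
grasp_force: 62.6
```

Emit:
{"fn": "drive_tool", "kwargs": {
  "steps": [
    [40, 0, 0, 5, 0, 0, 0],
    [40, 0, 0, 25, 0, 0, 0],
    [40, 0, 0, 45, 0, 0, 0],
    [40, 0, 0, 60, 0, 0, 0],
    [40, 0, 0, 70, 0, 0, 0]
  ]
}}

```text
time_s: 5.25
tool_pos: [617.9, 10.9, 52.3]
orientation: [-3.129, 0.277, 0.007]
wrist_force: [-0.9, 0.0, -1.0]
gripper_width: 50.4
grasp_force: 62.6
```

```bash
cat >> h.py <<'E'
e=np.array([np.cos(np.radians(-10.1)),np.sin(np.radians(-10.1))]); nn=np.array([-e[1],e[0]]); J=np.array([639.8,7.9])
def jig(p): d=np.asarray(p)[...,:2]-J; return np.stack([d@e,d@nn],-1)
def ends(f,kind,z0,z1,off=0):
    """jig-frame ridge y at both ends: fit |d| roof in end windows, and x extents"""
    W=cloud(f); j=jig(W)
    m=mask(f['color'],kind)&(W[...,2]>z0)&(W[...,2]<z1)&(np.abs(j[...,0])<125)&(np.abs(j[...,1])<45)
    P=np.c_[j[m],W[m][:,2]]; lo,hi=np.percentile(P[:,0],[.5,99.5]); out=[round(lo,1),round(hi,1),'y',np.percentile(P[:,1],[.5,99.5]).round(1)]
    for a,b in((lo,lo+35),(hi-35,hi)):
        Q=P[(P[:,0]>=a)&(P[:,0]<=b)]
        s=least_squares(lambda p:Q[:,2]-(p[1]-abs(Q[:,1]-p[0])),[0,z1-5],loss='soft_l1',f_scale=1.5); out+=[s.x.round(1),len(Q)]
    return out
E
python3 -c "
from h import *
st();s=robot.get_state();print('tcp jig',jig(s['tool_pos']).round(1))
for n in('top','side'):
    f=grab(n); print(n,ends(f,'yellow',60,130),ends(f,'silver',30,72)); save('n_'+n+'.png',f['color'])
plan([(620.1,11.4,45,-10.1),(620.1,11.4,26,-10.1)])
"
```

```text
5.25 [617.9  10.9  52.3] yaw -10.11 tz [-4.2e-03  8.0e-04 -1.0e+00] F [-0.9  0.  -1. ] w 50.4 g 62.6
tcp jig [-22.1  -0.9]Traceback (most recent call last):
  File "<string>", line 5, in <module>
    f=grab(n); print(n,ends(f,'yellow',60,130),ends(f,'silver',30,72)); save('n_'+n+'.png',f['color'])
                       ~~~~^^^^^^^^^^^^^^^^^^^
  File "h.py", line 47, in ends
    P=np.c_[j[m],W[m][:,2]]; lo,hi=np.percentile(P[:,0],[.5,99.5]); out=[round(lo,1),round(hi,1),'y',np.percentile(P[:,1],[.5,99.5]).round(1)]
                                   ~~~~~~~~~~~~~^^^^^^^^^^^^^^^^^^
    return _quantile_unchecked(
        a, q, axis, out, overwrite_input, method, keepdims, weights)
    return _ureduce(a,
                    func=_quantile_ureduce_func,
    ...<5 lines>...
                    overwrite_input=overwrite_input,
                    method=method)
    r = func(a, **kwargs)
    result = _quantile(arr,
                       quantiles=q,
    ...<2 lines>...
                       out=out,
                       weights=wgt)
    slices_having_nans = np.isnan(arr[-1, ...])
                                  ~~~^^^^^^^^^
IndexError: index -1 is out of bounds for axis 0 with size 0
```

```bash
python3 -c "
from h import *
st()
f=grab('side')
for a in(('yellow',60,130),('silver',30,72)):
    try: print(ends(f,*a))
    except Exception as x: print('none')
g=grab('top')['color']
save('n1.png',np.hstack([cv2.resize(f['color'][150:300,230:430],(480,360)),cv2.resize(g[100:300,300:470],(306,360))]))
plan([(620.1,11.4,45,-10.1),(620.1,11.4,26,-10.1)])
"
```

```text
5.3 [617.3  11.   51.2] yaw -10.12 tz [-5.6e-03  9.0e-04 -1.0e+00] F [-1.9  0.3 -3.7] w 50.1 g 62.7
[np.float64(-95.5), np.float64(43.9), 'y', array([-22. ,  26.2]), array([ 0.1, 96. ]), 121, array([-30.8, 126.7]), 27]
[np.float64(-92.9), np.float64(70.1), 'y', array([-11.7,  29.1]), array([ 1.9, 59.7]), 85, array([-33.5,  92.8]), 50]
shift [ 1.4 -0.5  8.8] turn [-0.02  0.19 -0.02]
shift [ 0.  0. 19.] turn [0. 0. 0.]
```

View pics/n1.png

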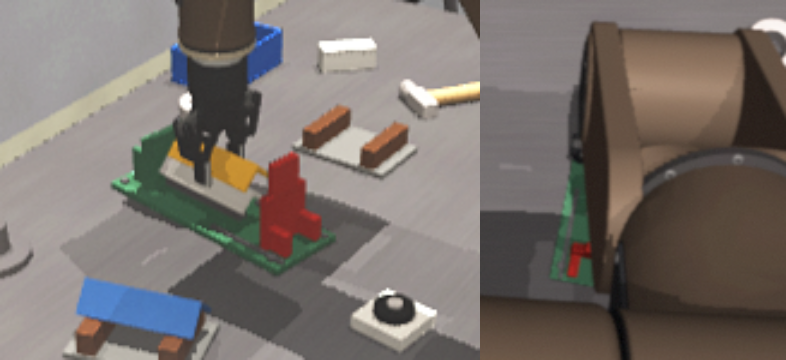

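The side view shows yellow straight above the silver, parallel and clear of stop and pusher. The top view is blocked by the arm. Descending gently.

Emit:
{"fn": "drive_tool", "kwargs": {
  "steps": [
    [40, 1, -0.5, 5, 0, 0.1, 0],
    [40, 1.4, -0.7, 11, 0, 0.2, 0],
    [40, 1.4, -0.7, 17, 0, 0.2, 0],
    [40, 1.4, -0.7, 22, 0, 0.2, 0],
    [40, 1.4, -0.7, 24, 0, 0.2, 0]
  ]
}}

```text
time_s: 5.82
tool_pos: [620.4, 12.2, 30.0]
orientation: [-3.129, 0.276, -0.002]
wrist_force: [-0.2, -0.3, -1.7]
gripper_width: 50.3
grasp_force: 62.7
```

Emit:
{"fn": "drive_tool", "kwargs": {
  "steps": [
    [40, 0, 0, 1, 0, 0, 0],
    [40, 0, 0, 2, 0, 0, 0],
    [40, 0, 0, 3, 0, 0, 0],
    [40, 0, 0, 3, 0, 0, 0],
    [40, 0, 0, 3, 0, 0, 0]
  ]
}}

```text
time_s: 6.23
tool_pos: [620.9, 12.2, 27.8]
orientation: [-3.129, 0.277, -0.004]
wrist_force: [0.2, -0.4, -1.8]
gripper_width: 50.2
grasp_force: 62.7
```

```bash
python3 -c "
from h import *
st();s=robot.get_state();print('tcp jig',jig(s['tool_pos']).round(1))"
```

```text
6.23 [620.9  12.2  27.8] yaw -10.1 tz [ 2.3e-03  3.0e-04 -1.0e+00] F [ 0.2 -0.4 -1.8] w 50.2 g 62.7
tcp jig [-19.3   0.9]
```

Emit:
{"fn": "drive_tool", "kwargs": {
  "steps": [
    [40, 0, 0.7, 1, 0, 0, 0],
    [40, 0, 0.7, 2, 0, 0, 0],
    [40, 0, 0.7, 3, 0, 0, 0],
    [40, 0, 0.7, 4, 0, 0, 0],
    [40, 0, 0.7, 4, 0, 0, 0]
  ]
}}

```text
time_s: 6.65
tool_pos: [620.6, 11.5, 23.5]
orientation: [-3.129, 0.277, -0.003]
wrist_force: [0.3, 0.9, -1.8]
gripper_width: 50.5
grasp_force: 62.7
```

Emit:
{"fn": "drive_tool", "kwargs": {
  "steps": [
    [40, 0, 0, 0.5, 0, 0, 0],
    [40, 0, 0, 1, 0, 0, 0],
    [40, 0, 0, 1.5, 0, 0, 0],
    [40, 0, 0, 1.5, 0, 0, 0],
    [40, 0, 0, 1.5, 0, 0, 0]
  ]
}}

```text
time_s: 7.07
tool_pos: [621.0, 11.8, 22.7]
orientation: [-3.129, 0.277, -0.004]
wrist_force: [-1.9, 2.5, 5.4]
gripper_width: 50.3
grasp_force: 63.2
```

```bash
python3 -c "
from h import *
st();s=robot.get_state();print('tcp jig',jig(s['tool_pos']).round(1),s['ft_torque'])"
```

```text
7.07 [621.   11.8  22.7] yaw -10.11 tz [ 2.7e-03  6.0e-04 -1.0e+00] F [-1.9  2.5  5.4] w 50.3 g 63.2
tcp jig [-19.2   0.5] [0.5967676  0.16664537 0.02237937]
```

Emit:
{"fn": "drive_tool", "kwargs": {
  "steps": [
    [40, 0, -0.3, 0.3, 0, 0, 0],
    [40, 0, -0.6, 0.6, 0, 0, 0],
    [40, 0, -0.6, 0.9, 0, 0, 0],
    [40, 0, -0.6, 1.2, 0, 0, 0],
    [40, 0, -0.6, 1.2, 0, 0, 0]
  ]
}}

```text
time_s: 7.48
tool_pos: [621.4, 12.5, 21.8]
orientation: [-3.128, 0.277, -0.005]
wrist_force: [-2.3, 4.4, 10.1]
gripper_width: 50.2
grasp_force: 63.5
```

```bash
python3 -c "
from h import *
st();s=robot.get_state();print('tcp jig',jig(s['tool_pos']).round(1),s['ft_torque'])"
```

```text
7.48 [621.4  12.5  21.8] yaw -10.11 tz [ 3.4e-03  6.0e-04 -1.0e+00] F [-2.3  4.4 10.1] w 50.2 g 63.5
tcp jig [-18.9   1.3] [ 0.72279134  0.28457419 -0.03636799]
```

Emit:
{"fn": "drive_tool", "kwargs": {
  "steps": [
    [40, 0, -0.4, 0.3, 0, 0, 0],
    [40, 0, -0.8, 0.6, 0, 0, 0],
    [40, 0, -0.8, 0.9, 0, 0, 0],
    [40, 0, -0.8, 0.9, 0, 0, 0],
    [40, 0, -0.8, 0.9, 0, 0, 0]
  ]
}}

```text
time_s: 7.9
tool_pos: [621.6, 12.8, 21.5]
orientation: [-3.129, 0.276, -0.006]
wrist_force: [-5.5, -1.9, 21.6]
gripper_width: 50.4
grasp_force: 64.1
```

```bash
python3 -c "
from h import *
st();s=robot.get_state();print('tcp jig',jig(s['tool_pos']).round(1),s['ft_torque'])"
```

```text
7.9 [621.6  12.8  21.5] yaw -10.1 tz [ 3.6e-03  2.0e-04 -1.0e+00] F [-5.5 -1.9 21.6] w 50.4 g 64.1
tcp jig [-18.8   1.6] [-0.04387421  0.7712996   0.01469761]
```

Seated: z is 21.5 against a predicted 21.3, vertical force is rising and lateral force is near zero. Releasing.

Emit:
{"fn": "drive_tool", "kwargs": {
  "steps": [
    [56, 0, 0, -0.4, 0, 0, 0],
    [60, 0, 0, -0.4, 0, 0, 0],
    [66, 0, 0, -0.4, 0, 0, 0],
    [75, 0, 0, -0.4, 0, 0, 0],
    [85, 0, 0, -0.4, 0, 0, 0]
  ]
}}

```text
time_s: 8.32
tool_pos: [620.9, 12.9, 20.4]
orientation: [-3.129, 0.276, -0.003]
wrist_force: [0.0, -0.4, -0.1]
gripper_width: 84.0
grasp_force: 0.0
```

Emit:
{"fn": "drive_tool", "kwargs": {
  "steps": [
    [85, 0, 0, -0.5, 0, 0, 0],
    [85, 0, 0, -8, 0, 0, 0],
    [85, 0, 0, -20, 0, 0, 0],
    [85, 0, 0, -40, 0, 0, 0],
    [85, 0, 0, -65, 0, 0, 0]
  ]
}}

```text
time_s: 8.73
tool_pos: [620.1, 12.9, 86.2]
orientation: [-3.129, 0.277, -0.001]
wrist_force: [-0.0, 1.3, -0.1]
gripper_width: 84.7
grasp_force: 0.0
```

Emit:
{"fn": "drive_tool", "kwargs": {
  "steps": [
    [85, 0, 0, -25, 0, 0, 0],
    [85, 0, 0, -50, 0, 0, 0],
    [85, 0, 0, -75, 0, 0, 0],
    [85, 0, 0, -90, 0, 0, 0],
    [85, 0, 0, -95, 0, 0, 0]
  ]
}}

```text
time_s: 9.15
tool_pos: [622.1, 12.8, 184.7]
orientation: [-3.129, 0.276, -0.011]
wrist_force: [-0.7, -0.5, 0.0]
gripper_width: 85.4
grasp_force: 0.0
```

```bash
python3 -c "
from h import *
st()
f=grab('side');print(ends(f,'yellow',50,90))
plan([(590,150,190,3),(528,285.3,150,14.63),(528,285.3,50,14.63),(528,285.3,21,14.63)])
"
```

```text
9.15 [622.1  12.8 184.7] yaw -10.1 tz [ 7.e-03  2.e-04 -1.e+00] F [-0.7 -0.5  0. ] w 85.4 g 0.0
[np.float64(-93.6), np.float64(49.9), 'y', array([-5.3, 25.3]), array([ 3.6, 67.4]), 81, array([-8.2, 78.7]), 71]
shift [ -55.4 -129.5   -6.2] turn [ -0.03  -0.37 -13.1 ]
shift [ -54.8 -138.4   40. ] turn [  0.     0.   -11.63]
shift [  0.   0. 100.] turn [0. 0. 0.]
shift [ 0.  0. 29.] turn [0. 0. 0.]
```

Emit:
{"fn": "drive_tool", "kwargs": {
  "steps": [
    [85, -9, -22, -3, 0, -0.2, -2],
    [85, -20, -48, -6, 0, -0.4, -4],
    [85, -32, -75, -6, 0, -0.4, -7],
    [85, -43, -102, -6, 0, -0.4, -10],
    [85, -55.4, -129.5, -6, 0, -0.4, -13.1]
  ]
}}

```text
time_s: 9.62
tool_pos: [588.0, 151.0, 185.9]
orientation: [-3.14, -0.085, 0.009]
wrist_force: [0.0, -0.6, 0.6]
gripper_width: 84.9
grasp_force: 0.0
```

Emit:
{"fn": "drive_tool", "kwargs": {
  "steps": [
    [85, -12, -30, 8, 0, 0, -3],
    [85, -24, -60, 16, 0, 0, -6],
    [85, -36, -90, 24, 0, 0, -9],
    [85, -47, -118, 32, 0, 0, -11.6],
    [85, -54.8, -138.4, 40, 0, 0, -11.63]
  ]
}}

```text
time_s: 10.03
tool_pos: [524.8, 287.2, 145.9]
orientation: [-3.114, -0.406, 0.01]
wrist_force: [-0.3, 0.6, 0.1]
gripper_width: 85.1
grasp_force: 0.0
```

```bash
python3 -c "
from h import *
st()
f=grab('top');save('n2.png',cv2.resize(f['color'][110:290,180:420],(640,480)))
print(ends(f,'yellow',48,90),ends(f,'silver',30,72))
plan([(528,285.3,50,14.63),(528,285.3,20.5,14.63)])
"
```

```text
10.03 [524.8 287.2 145.9] yaw 14.86 tz [-6.2e-03  4.0e-04 -1.0e+00] F [-0.3  0.6  0.1] w 85.1 g 0.0
[np.float64(-88.1), np.float64(49.0), 'y', array([-23.3,  22.8]), array([-0.3, 69.9]), 271, array([-0.2, 69.8]), 267] [np.float64(55.9), np.float64(71.9), 'y', array([-19.7,  19.1]), array([-0. , 55.6]), 102, array([ 0. , 55.7]), 102]
shift [ 4.5  5.4 94.4] turn [-0.14  0.44  0.15]
shift [ 0.   0.  29.5] turn [0. 0. 0.]
```

View pics/n2.png

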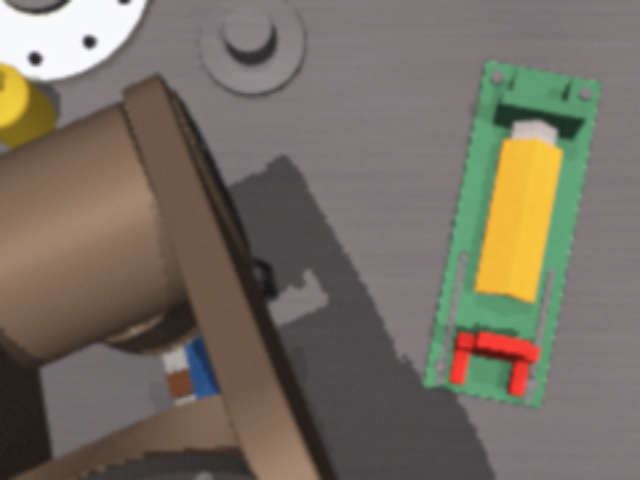

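Yellow is nested: its ridge reads 69.8-69.9 mm at both ends (predicted 69.2, with the top camera's height bias of about +0.6), centred on y≈0 and parallel, at x -88 to 49. Now the blue angle.

Emit:
{"fn": "drive_tool", "kwargs": {
  "steps": [
    [85, 1, 1, 10, 0, 0.1, 0.1],
    [85, 2, 3, 25, 0, 0.2, 0.1],
    [85, 3, 4, 40, 0, 0.2, 0.1],
    [85, 3, 4, 45, 0, 0.2, 0.1],
    [85, 3, 4, 45, 0, 0.2, 0.1]
  ]
}}

```text
time_s: 10.5
tool_pos: [529.6, 281.1, 100.1]
orientation: [-3.116, -0.396, 0.006]
wrist_force: [-0.1, -0.2, 0.6]
gripper_width: 84.6
grasp_force: 0.0
```

Emit:
{"fn": "drive_tool", "kwargs": {
  "steps": [
    [85, 0, 0, 0, 0, 0, 0],
    [85, 0, 0, 0, 0, 0, 0],
    [85, 0, 0, 0, 0, 0, 0],
    [85, 0, 0, 0, 0, 0, 0],
    [85, 0, 0, 0, 0, 0, 0]
  ]
}}

```text
time_s: 10.92
tool_pos: [530.6, 282.4, 102.4]
orientation: [-3.114, -0.397, 0.001]
wrist_force: [1.0, 0.4, 0.0]
gripper_width: 85.0
grasp_force: 0.0
```

```bash
python3 -c "
from h import *
st()
plan([(528,285.3,50,14.63),(528,285.3,20.5,14.63)])
"
```

```text
10.92 [530.6 282.4 102.4] yaw 14.53 tz [-6.e-04  2.e-03 -1.e+00] F [1.  0.4 0. ] w 85.0 g 0.0
shift [-1.8 -3.3 52.4] turn [-0.12  0.01 -0.1 ]
shift [ 0.   0.  29.5] turn [0. 0. 0.]
```

Emit:
{"fn": "drive_tool", "kwargs": {
  "steps": [
    [85, -1.8, -3.3, 10, -0.1, 0, 0],
    [85, -1.8, -3.3, 25, -0.1, 0, 0],
    [85, -1.8, -3.3, 40, -0.1, 0, 0],
    [85, -1.8, -3.3, 52, -0.1, 0, 0],
    [85, -1.8, -3.3, 57, -0.1, 0, 0]
  ]
}}

```text
time_s: 11.33
tool_pos: [526.6, 284.9, 42.8]
orientation: [3.116, 0.397, -0.005]
wrist_force: [0.1, 0.3, 0.3]
gripper_width: 85.0
grasp_force: 0.0
```

Emit:
{"fn": "drive_tool", "kwargs": {
  "steps": [
    [85, 0, 0, 10, 0, 0, 0],
    [85, 0, 0, 18, 0, 0, 0],
    [85, 0, 0, 23, 0, 0, 0],
    [85, 0, 0, 25, 0, 0, 0],
    [85, 0, 0, 25, 0, 0, 0]
  ]
}}

```text
time_s: 11.75
tool_pos: [527.5, 285.1, 19.5]
orientation: [3.116, 0.397, -0.002]
wrist_force: [0.5, 0.7, 0.2]
gripper_width: 85.0
grasp_force: 0.0
```

Emit:
{"fn": "drive_tool", "kwargs": {
  "steps": [
    [75, 0, 0, 0, 0, 0, 0],
    [72, 0, 0, 0, 0, 0, 0],
    [69, 0, 0, 0, 0, 0, 0],
    [66, 0, 0, 0, 0, 0, 0],
    [63, 0, 0, 0, 0, 0, 0]
  ]
}}

```text
time_s: 12.17
tool_pos: [527.8, 285.2, 20.2]
orientation: [-3.116, -0.397, 0.001]
wrist_force: [-0.3, 0.8, -0.1]
gripper_width: 62.8
grasp_force: 0.0
```

Emit:
{"fn": "drive_tool", "kwargs": {
  "steps": [
    [60, 0, 0, 0, 0, 0, 0],
    [55, 0, 0, 0, 0, 0, 0],
    [50, 0, 0, 0, 0, 0, 0],
    [45, 0, 0, 0, 0, 0, 0],
    [45, 0, 0, 0, 0, 0, 0]
  ]
}}

```text
time_s: 12.58
tool_pos: [527.9, 285.2, 20.6]
orientation: [-3.116, -0.397, 0.001]
wrist_force: [-2.5, -1.6, 13.9]
gripper_width: 56.0
grasp_force: 60.6
```

```bash
python3 -c "
from h import *
st()"
```

```text
12.58 [527.9 285.2  20.6] yaw 14.53 tz [-4.e-04  2.e-04 -1.e+00] F [-2.5 -1.6 13.9] w 56.0 g 60.6
```

Emit:
{"fn": "drive_tool", "kwargs": {
  "steps": [
    [45, 0, 0, -2, 0, 0, 0],
    [45, 0, 0, -6, 0, 0, 0],
    [45, 0, 0, -12, 0, 0, 0],
    [45, 0, 0, -20, 0, 0, 0],
    [45, 0, 0, -30, 0, 0, 0]
  ]
}}

```text
time_s: 13.0
tool_pos: [527.4, 285.1, 50.4]
orientation: [3.116, 0.397, -0.003]
wrist_force: [-0.5, -0.9, -1.4]
gripper_width: 56.0
grasp_force: 63.8
```

Emit:
{"fn": "drive_tool", "kwargs": {
  "steps": [
    [45, 0, 0, -20, 0, 0, 0],
    [45, 0, 0, -45, 0, 0, 0],
    [45, 0, 0, -70, 0, 0, 0],
    [45, 0, 0, -80, 0, 0, 0],
    [45, 0, 0, -80, 0, 0, 0]
  ]
}}

```text
time_s: 13.42
tool_pos: [529.3, 285.9, 132.9]
orientation: [-3.115, -0.397, -0.006]
wrist_force: [1.5, -0.0, -1.8]
gripper_width: 55.7
grasp_force: 64.0
```

```bash
python3 -c "
from h import *
st()
f=grab('side');W=cloud(f)
m=mask(f['color'],'blue')&(W[...,2]>90)&(W[...,1]<400)&(W[...,1]>150);print(m.sum(),roof(W[m]) if m.sum()>50 else '')
plan([(575,150,131,2.5),(621.6,12.8,131,-10.1),(621.6,12.8,60,-10.1)])
"
```

```text
13.42 [529.3 285.9 132.9] yaw 14.53 tz [ 0.0033  0.002  -1.    ] F [ 1.5 -0.  -1.8] w 55.7 g 64.0
55 {'c': array([526.9, 287.6]), 'yaw': np.float64(14.59), 'zr': np.float64(179.2), 'L': np.float64(138.4), 'y': array([-1.7, 29.9]), 'rms': np.float64(2.22), 'n': 55}
shift [ 11.1 142.9   0. ] turn [-0.05 -0.08 12.03]
shift [ 40.6 139.1   0. ] turn [ 0.   0.  12.6]
shift [ 0.  0. 71.] turn [0. 0. 0.]
```

Emit:
{"fn": "drive_tool", "kwargs": {
  "steps": [
    [45, 2, 20, 0, 0, 0, 2],
    [45, 5, 50, 0, 0, 0, 4],
    [45, 7, 81, 0, 0, 0, 7],
    [45, 9, 112, 0, 0, 0, 9.5],
    [45, 11.1, 142.9, 0, 0, 0, 12]
  ]
}}

```text
time_s: 13.88
tool_pos: [573.6, 148.2, 128.2]
orientation: [3.14, 0.066, -0.005]
wrist_force: [0.6, 0.4, -2.2]
gripper_width: 55.9
grasp_force: 64.0
```

Emit:
{"fn": "drive_tool", "kwargs": {
  "steps": [
    [45, 9, 31, 0, 0, 0, 3],
    [45, 18, 62, 0, 0, 0, 6],
    [45, 27, 93, 0, 0, 0, 9],
    [45, 35, 121, 0, 0, 0, 12],
    [45, 40.6, 139.1, 0, 0, 0, 12.6]
  ]
}}

```text
time_s: 14.3
tool_pos: [620.8, 9.7, 128.0]
orientation: [3.128, -0.283, -0.005]
wrist_force: [-0.2, -0.5, -1.9]
gripper_width: 56.0
grasp_force: 64.0
```

Emit:
{"fn": "drive_tool", "kwargs": {
  "steps": [
    [45, 0, 0, 5, 0, 0, 0],
    [45, 0, 0, 25, 0, 0, 0],
    [45, 0, 0, 45, 0, 0, 0],
    [45, 0, 0, 60, 0, 0, 0],
    [45, 0, 0, 66, 0, 0, 0]
  ]
}}

```text
time_s: 14.72
tool_pos: [618.5, 12.8, 60.2]
orientation: [3.129, -0.275, -0.01]
wrist_force: [-1.1, 0.3, -2.4]
gripper_width: 55.8
grasp_force: 64.1
```

Emit:
{"fn": "drive_tool", "kwargs": {
  "steps": [
    [45, 0, 0, 0, 0, 0, 0],
    [45, 0, 0, 0, 0, 0, 0],
    [45, 0, 0, 0, 0, 0, 0],
    [45, 0, 0, 0, 0, 0, 0],
    [45, 0, 0, 0, 0, 0, 0]
  ]
}}

```text
time_s: 15.13
tool_pos: [621.5, 12.5, 64.6]
orientation: [3.129, -0.276, 0.0]
wrist_force: [-0.2, 0.8, -2.0]
gripper_width: 56.1
grasp_force: 64.1
```

```bash
python3 -c "
from h import *
st()
f=grab('side');save('n3.png',cv2.resize(f['color'][150:300,230:430],(640,480)))
plan([(621.6,12.8,40,-10.1),(621.6,12.8,30,-10.1)])
"
```

```text
15.13 [621.5  12.5  64.6] yaw -10.07 tz [ 3.e-04 -1.e-04 -1.e+00] F [-0.2  0.8 -2. ] w 56.1 g 64.1
shift [ 0.1 -0.3 24.6] turn [ 0.   -0.01  0.03]
shift [ 0.  0. 10.] turn [0. 0. 0.]
```

View pics/n3.png

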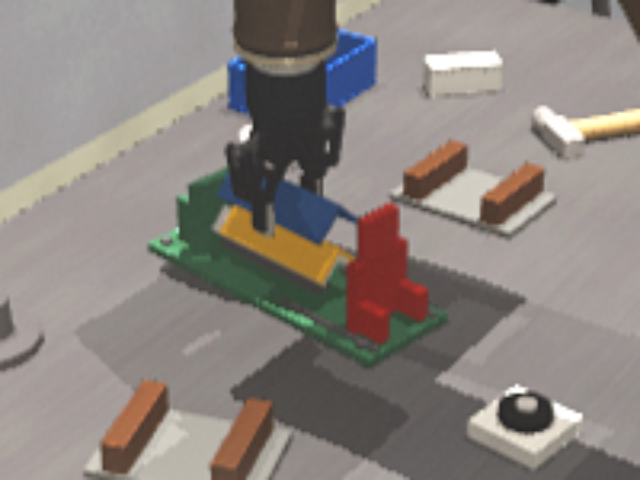

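Blue hangs right above yellow, parallel to it. Descending.

Emit:
{"fn": "drive_tool", "kwargs": {
  "steps": [
    [45, 0, -0.3, 8, 0, 0, 0],
    [45, 0, -0.3, 17, 0, 0, 0],
    [45, 0, -0.3, 25, 0, 0, 0],
    [45, 0, -0.3, 30, 0, 0, 0],
    [45, 0, -0.3, 33, 0, 0, 0]
  ]
}}

```text
time_s: 15.6
tool_pos: [620.3, 12.8, 29.4]
orientation: [3.129, -0.276, -0.004]
wrist_force: [0.1, -0.5, -1.4]
gripper_width: 56.1
grasp_force: 64.1
```

Emit:
{"fn": "drive_tool", "kwargs": {
  "steps": [
    [45, 0, 0, 0.7, 0, 0, 0],
    [45, 0, 0, 1.4, 0, 0, 0],
    [45, 0, 0, 2, 0, 0, 0],
    [45, 0, 0, 2.6, 0, 0, 0],
    [45, 0, 0, 2.6, 0, 0, 0]
  ]
}}

```text
time_s: 16.02
tool_pos: [621.1, 12.8, 28.4]
orientation: [3.129, -0.276, -0.001]
wrist_force: [0.2, -0.7, -1.6]
gripper_width: 56.0
grasp_force: 64.1
```

Emit:
{"fn": "drive_tool", "kwargs": {
  "steps": [
    [45, 0, 0, 0.5, 0, 0, 0],
    [45, 0, 0, 1, 0, 0, 0],
    [45, 0, 0, 1.5, 0, 0, 0],
    [45, 0, 0, 1.5, 0, 0, 0],
    [45, 0, 0, 1.5, 0, 0, 0]
  ]
}}

```text
time_s: 16.43
tool_pos: [621.0, 12.8, 26.7]
orientation: [3.129, -0.276, -0.002]
wrist_force: [0.1, 0.2, -1.5]
gripper_width: 56.2
grasp_force: 64.1
```

```bash
python3 -c "
from h import *
st();s=robot.get_state();print('tcp jig',jig(s['tool_pos']).round(1),s['ft_torque'])"
```

```text
16.43 [621.   12.8  26.7] yaw -10.07 tz [-1.1e-03 -1.0e-04 -1.0e+00] F [ 0.1  0.2 -1.5] w 56.2 g 64.1
tcp jig [-19.4   1.5] [ 0.0153954  -0.00578562  0.0412947 ]
```

Emit:
{"fn": "drive_tool", "kwargs": {
  "steps": [
    [45, 0, 0, 0.4, 0, 0, 0],
    [45, 0, 0, 0.8, 0, 0, 0],
    [45, 0, 0, 1.2, 0, 0, 0],
    [45, 0, 0, 1.2, 0, 0, 0],
    [45, 0, 0, 1.2, 0, 0, 0]
  ]
}}

```text
time_s: 16.85
tool_pos: [621.2, 12.8, 26.1]
orientation: [3.129, -0.276, -0.001]
wrist_force: [-3.5, 0.4, 9.5]
gripper_width: 56.2
grasp_force: 64.7
```

```bash
python3 -c "
from h import *
st();s=robot.get_state();print('tcp jig',jig(s['tool_pos']).round(1),s['ft_torque'])"
```

```text
16.85 [621.2  12.8  26.1] yaw -10.08 tz [-6.e-04  0.e+00 -1.e+00] F [-3.5  0.4  9.5] w 56.2 g 64.7
tcp jig [-19.2   1.6] [ 0.3028287   0.40354852 -0.08779703]
```

Emit:
{"fn": "drive_tool", "kwargs": {
  "steps": [
    [45, 0, 0, 0.4, 0, 0, 0],
    [45, 0, 0, 0.8, 0, 0, 0],
    [45, 0, 0, 0.8, 0, 0, 0],
    [45, 0, 0, 0.8, 0, 0, 0],
    [45, 0, 0, 0.8, 0, 0, 0]
  ]
}}

```text
time_s: 17.27
tool_pos: [621.2, 12.9, 25.9]
orientation: [3.129, -0.276, -0.0]
wrist_force: [-6.3, 0.7, 20.8]
gripper_width: 56.2
grasp_force: 65.5
```

```bash
python3 -c "
from h import *
st();s=robot.get_state();print('tcp jig',jig(s['tool_pos']).round(1),s['ft_torque'])"
```

```text
17.27 [621.2  12.9  25.9] yaw -10.08 tz [-3.e-04  0.e+00 -1.e+00] F [-6.3  0.7 20.8] w 56.2 g 65.5
tcp jig [-19.2   1.6] [ 0.30759683  0.96744808 -0.10889345]
```

Seated: 25.9 against a predicted 25.7, stiff contact with lateral force about 0. Releasing and rising.

Emit:
{"fn": "drive_tool", "kwargs": {
  "steps": [
    [62, 0, 0, -0.4, 0, 0, 0],
    [66, 0, 0, -0.4, 0, 0, 0],
    [72, 0, 0, -0.4, 0, 0, 0],
    [80, 0, 0, -0.4, 0, 0, 0],
    [85, 0, 0, -0.4, 0, 0, 0]
  ]
}}

```text
time_s: 17.68
tool_pos: [621.0, 12.7, 25.0]
orientation: [3.129, -0.276, -0.002]
wrist_force: [-0.3, 0.2, 0.4]
gripper_width: 85.0
grasp_force: 0.0
```

Emit:
{"fn": "drive_tool", "kwargs": {
  "steps": [
    [85, 0, 0, -0.5, 0, 0, 0],
    [85, 0, 0, -8, 0, 0, 0],
    [85, 0, 0, -20, 0, 0, 0],
    [85, 0, 0, -40, 0, 0, 0],
    [85, 0, 0, -65, 0, 0, 0]
  ]
}}

```text
time_s: 18.1
tool_pos: [620.3, 12.8, 90.7]
orientation: [3.129, -0.276, -0.004]
wrist_force: [-0.1, 0.7, -0.8]
gripper_width: 84.9
grasp_force: 0.0
```

Emit:
{"fn": "drive_tool", "kwargs": {
  "steps": [
    [85, 0, 0, -25, 0, 0, 0],
    [85, 0, 0, -50, 0, 0, 0],
    [85, 0, 0, -75, 0, 0, 0],
    [85, 0, 0, -90, 0, 0, 0],
    [85, 0, 0, -95, 0, 0, 0]
  ]
}}

```text
time_s: 18.52
tool_pos: [622.6, 12.8, 189.2]
orientation: [-3.129, 0.276, -0.006]
wrist_force: [-0.1, -0.2, -0.3]
gripper_width: 85.3
grasp_force: 0.0
```

Emit:
{"fn": "drive_tool", "kwargs": {
  "steps": [
    [60, -15, 0, 0, 0, 0, 0],
    [30, -45, 0, 0, 0, 0, 0],
    [0, -80, 0, 0, 0, 0, 0],
    [0, -115, 0, 0, 0, 0, 0],
    [0, -150, 0, 0, 0, 0, 0]
  ]
}}

```text
time_s: 18.93
tool_pos: [471.5, 39.1, 185.2]
orientation: [3.129, -0.276, -0.002]
wrist_force: [0.6, 0.1, 0.7]
gripper_width: 25.1
grasp_force: 0.0
```

Emit:
{"fn": "drive_tool", "kwargs": {
  "steps": [
    [0, -10, 0, 0, 0, 0, 0],
    [0, -15, 0, 0, 0, 0, 0],
    [0, -15, 0, 0, 0, 0, 0],
    [0, -15, 0, 0, 0, 0, 0],
    [0, -15, 0, 0, 0, 0, 0]
  ]
}}

```text
time_s: 19.35
tool_pos: [460.2, 41.5, 185.4]
orientation: [3.129, -0.276, 0.0]
wrist_force: [0.3, 0.6, -0.6]
gripper_width: -0.1
grasp_force: 0.0
```

```bash
python3 -c "
from h import *
st();s=robot.get_state();print('tcp jig',jig(s['tool_pos']).round(1))
for n in('side','top'):
  f=grab(n)
  try: print(ends(f,'blue',50,95))
  except Exception as x: print('none')
t=J-182*e+1.0*nn
plan([(*t,97,-10.1)])
"
```

```text
19.35 [460.2  41.5 185.4] yaw -10.08 tz [ 0.e+00 -1.e-04 -1.e+00] F [ 0.3  0.6 -0.6] w -0.1 g 0.0
tcp jig [-182.7    1.6]
[np.float64(-90.9), np.float64(46.1), 'y', array([-2.5, 31.3]), array([ 3.2, 73.3]), 99, array([ 3.6, 73.5]), 97]
[np.float64(-63.3), np.float64(49.3), 'y', array([-26.9,  28. ]), array([-0.3, 76.7]), 310, array([-0.2, 76.8]), 327]
shift [ 1.1  0.5 88.2] turn [0.01 0.03 0.02]
```

Blue is nested: ridge 76.7-76.8 mm at both ends (predicted 76.3 plus the bias), y≈0. Now descend behind the tab and push.

Emit:
{"fn": "drive_tool", "kwargs": {
  "steps": [
    [0, 0, 0.5, 20, 0, 0, 0],
    [0, 0, 0.5, 45, 0, 0, 0],
    [0, 0, 0.5, 70, 0, 0, 0],
    [0, 0, 0.5, 85, 0, 0, 0],
    [0, 0, 0.5, 88, 0, 0, 0]
  ]
}}

```text
time_s: 19.87
tool_pos: [457.6, 40.9, 94.8]
orientation: [3.129, -0.276, -0.007]
wrist_force: [-0.5, -0.9, 0.8]
gripper_width: 0.0
grasp_force: 0.0
```

Emit:
{"fn": "drive_tool", "kwargs": {
  "steps": [
    [0, 4, 0, 0, 0, 0, 0],
    [0, 10, 0, 0, 0, 0, 0],
    [0, 16, 0, 0, 0, 0, 0],
    [0, 20, 0, 0, 0, 0, 0],
    [0, 22, 0, 0, 0, 0, 0]
  ]
}}

```text
time_s: 20.28
tool_pos: [481.9, 37.1, 98.1]
orientation: [-3.129, 0.276, -0.002]
wrist_force: [0.5, -1.4, -0.3]
gripper_width: 0.1
grasp_force: 0.0
```

Emit:
{"fn": "drive_tool", "kwargs": {
  "steps": [
    [0, 2, 0, 0, 0, 0, 0],
    [0, 4, 0, 0, 0, 0, 0],
    [0, 6, 0, 0, 0, 0, 0],
    [0, 8, 0, 0, 0, 0, 0],
    [0, 10, 0, 0, 0, 0, 0]
  ]
}}

```text
time_s: 20.7
tool_pos: [489.9, 35.5, 97.2]
orientation: [3.129, -0.276, -0.002]
wrist_force: [-2.4, 1.1, 1.4]
gripper_width: 0.0
grasp_force: 1.0
```

Emit:
{"fn": "drive_tool", "kwargs": {
  "steps": [
    [0, 3, 0, 0, 0, 0, 0],
    [0, 6, 0, 0, 0, 0, 0],
    [0, 9, 0, 0, 0, 0, 0],
    [0, 12, 0, 0, 0, 0, 0],
    [0, 15, 0, 0, 0, 0, 0]
  ]
}}

```text
time_s: 21.12
tool_pos: [505.1, 32.8, 97.2]
orientation: [3.129, -0.276, -0.002]
wrist_force: [-2.0, -0.2, 1.3]
gripper_width: -0.0
grasp_force: 1.1
```

```bash
python3 -c "
from h import *
st();s=robot.get_state();print('tcp jig',jig(s['tool_pos']).round(1))"
```

```text
21.12 [505.1  32.8  97.2] yaw -10.07 tz [-1.2e-03 -1.0e-04 -1.0e+00] F [-2.  -0.2  1.3] w -0.0 g 1.1
tcp jig [-137.     0.9]
```

Emit:
{"fn": "drive_tool", "kwargs": {
  "steps": [
    [0, 2.4, 0, 0, 0, 0, 0],
    [0, 4.8, 0, 0, 0, 0, 0],
    [0, 7.2, 0, 0, 0, 0, 0],
    [0, 9.6, 0, 0, 0, 0, 0],
    [0, 12, 0, 0, 0, 0, 0]
  ]
}}

```text
time_s: 21.53
tool_pos: [516.8, 30.8, 97.2]
orientation: [3.129, -0.276, -0.002]
wrist_force: [-1.0, 0.7, 0.8]
gripper_width: 0.1
grasp_force: 1.1
```

Emit:
{"fn": "drive_tool", "kwargs": {
  "steps": [
    [0, 2.4, 0, 0, 0, 0, 0],
    [0, 4.8, 0, 0, 0, 0, 0],
    [0, 7.2, 0, 0, 0, 0, 0],
    [0, 9.6, 0, 0, 0, 0, 0],
    [0, 12, 0, 0, 0, 0, 0]
  ]
}}

```text
time_s: 21.95
tool_pos: [528.6, 28.7, 97.2]
orientation: [3.129, -0.276, -0.002]
wrist_force: [-1.3, 1.0, 1.0]
gripper_width: 0.2
grasp_force: 1.1
```

Emit:
{"fn": "drive_tool", "kwargs": {
  "steps": [
    [0, 2, 0, 0, 0, 0, 0],
    [0, 4, 0, 0, 0, 0, 0],
    [0, 6, 0, 0, 0, 0, 0],
    [0, 8, 0, 0, 0, 0, 0],
    [0, 10, 0, 0, 0, 0, 0]
  ]
}}

```text
time_s: 22.37
tool_pos: [537.3, 27.1, 97.1]
orientation: [3.129, -0.276, -0.005]
wrist_force: [-9.1, 0.9, 6.2]
gripper_width: -0.1
grasp_force: 4.3
```

Emit:
{"fn": "drive_tool", "kwargs": {
  "steps": [
    [0, 1, 0, 0, 0, 0, 0],
    [0, 2, 0, 0, 0, 0, 0],
    [0, 3, 0, 0, 0, 0, 0],
    [0, 4, 0, 0, 0, 0, 0],
    [0, 4, 0, 0, 0, 0, 0]
  ]
}}

```text
time_s: 22.78
tool_pos: [541.5, 26.4, 97.1]
orientation: [3.129, -0.276, -0.004]
wrist_force: [-6.1, 1.3, 5.1]
gripper_width: 0.1
grasp_force: 3.4
```

```bash
python3 -c "
from h import *
st();s=robot.get_state();print('tcp jig',jig(s['tool_pos']).round(1))
f=grab('side');print(ends(f,'blue',50,95))"
```

```text
22.78 [541.5  26.4  97.1] yaw -10.07 tz [-2.6e-03  1.0e-04 -1.0e+00] F [-6.1  1.3  5.1] w 0.1 g 3.4
tcp jig [-100.     0.9]
[np.float64(-63.7), np.float64(60.3), 'y', array([-1.1, 30. ]), array([-34.7, 110.5]), 90, array([-30.3, 107.1]), 96]
```

Emit:
{"fn": "drive_tool", "kwargs": {
  "steps": [
    [0, 1, 0, 0, 0, 0, 0],
    [0, 2, 0, 0, 0, 0, 0],
    [0, 3, 0, 0, 0, 0, 0],
    [0, 4, 0, 0, 0, 0, 0],
    [0, 4.5, 0, 0, 0, 0, 0]
  ]
}}

```text
time_s: 23.25
tool_pos: [545.8, 25.6, 97.1]
orientation: [3.129, -0.276, -0.004]
wrist_force: [-8.4, 2.1, 5.8]
gripper_width: -0.1
grasp_force: 4.2
```

Emit:
{"fn": "drive_tool", "kwargs": {
  "steps": [
    [0, 0.5, 0, 0, 0, 0, 0],
    [0, 1, 0, 0, 0, 0, 0],
    [0, 1.5, 0, 0, 0, 0, 0],
    [0, 2, 0, 0, 0, 0, 0],
    [0, 2, 0, 0, 0, 0, 0]
  ]
}}

```text
time_s: 23.67
tool_pos: [547.7, 25.3, 97.1]
orientation: [3.129, -0.276, -0.004]
wrist_force: [-7.6, 1.2, 5.9]
gripper_width: 0.1
grasp_force: 3.8
```

```bash
python3 -c "
from h import *
st();s=robot.get_state();print('tcp jig',jig(s['tool_pos']).round(1))"
```

```text
23.67 [547.7  25.3  97.1] yaw -10.07 tz [-2.9e-03  1.0e-04 -1.0e+00] F [-7.6  1.2  5.9] w 0.1 g 3.8
tcp jig [-93.7   1. ]
```

Still sliding freely, so I'll continue in small steps until the hard stop shows.

Emit:
{"fn": "drive_tool", "kwargs": {
  "steps": [
    [0, 0.4, 0, 0, 0, 0, 0],
    [0, 0.8, 0, 0, 0, 0, 0],
    [0, 1.2, 0, 0, 0, 0, 0],
    [0, 1.5, 0, 0, 0, 0, 0],
    [0, 1.5, 0, 0, 0, 0, 0]
  ]
}}

```text
time_s: 24.08
tool_pos: [548.6, 25.1, 97.1]
orientation: [3.129, -0.276, -0.006]
wrist_force: [-11.5, 3.2, 8.1]
gripper_width: -0.5
grasp_force: 5.7
```

```bash
python3 -c "
from h import *
st();s=robot.get_state();print('tcp jig',jig(s['tool_pos']).round(1))"
```

```text
24.08 [548.6  25.1  97.1] yaw -10.07 tz [-4.e-03  2.e-04 -1.e+00] F [-11.5   3.2   8.1] w -0.5 g 5.7
tcp jig [-92.8   0.9]
```

Emit:
{"fn": "drive_tool", "kwargs": {
  "steps": [
    [0, 0.3, 0, 0, 0, 0, 0],
    [0, 0.6, 0, 0, 0, 0, 0],
    [0, 0.9, 0, 0, 0, 0, 0],
    [0, 1, 0, 0, 0, 0, 0],
    [0, 1, 0, 0, 0, 0, 0]
  ]
}}

```text
time_s: 24.5
tool_pos: [548.5, 25.1, 97.0]
orientation: [3.129, -0.276, -0.009]
wrist_force: [-17.3, 4.8, 12.9]
gripper_width: 0.1
grasp_force: 8.3
```

```bash
python3 -c "
from h import *
st();s=robot.get_state();print('tcp jig',jig(s['tool_pos']).round(1))"
```

```text
24.5 [548.5  25.1  97. ] yaw -10.07 tz [-5.7e-03  4.0e-04 -1.0e+00] F [-17.3   4.8  12.9] w 0.1 g 8.3
tcp jig [-92.9   0.9]
```

Hard stop reached: the force rises with no further advance, at jig x≈-93 (expected about -94). One slightly firmer press, then back away and check.

Emit:
{"fn": "drive_tool", "kwargs": {
  "steps": [
    [0, 0.3, 0, 0, 0, 0, 0],
    [0, 0.6, 0, 0, 0, 0, 0],
    [0, 0.8, 0, 0, 0, 0, 0],
    [0, 0.8, 0, 0, 0, 0, 0],
    [0, 0.8, 0, 0, 0, 0, 0]
  ]
}}

```text
time_s: 24.92
tool_pos: [548.6, 25.0, 97.0]
orientation: [3.129, -0.276, -0.011]
wrist_force: [-20.2, 5.0, 16.8]
gripper_width: 0.1
grasp_force: 10.4
```

Emit:
{"fn": "drive_tool", "kwargs": {
  "steps": [
    [0, -1.5, 0, 0, 0, 0, 0],
    [0, -5, 0, 0, 0, 0, 0],
    [0, -15, 0, 0, 0, 0, 0],
    [0, -30, 0, 0, 0, 0, 0],
    [0, -40, 0, 0, 0, 0, 0]
  ]
}}

```text
time_s: 25.33
tool_pos: [511.1, 31.7, 97.1]
orientation: [3.129, -0.276, -0.002]
wrist_force: [-0.1, 0.6, 0.8]
gripper_width: -0.3
grasp_force: 0.0
```

Emit:
{"fn": "drive_tool", "kwargs": {
  "steps": [
    [0, 0, 0, -20, 0, 0, 0],
    [0, 0, 0, -50, 0, 0, 0],
    [0, 0, 0, -80, 0, 0, 0],
    [0, 0, 0, -110, 0, 0, 0],
    [0, 0, 0, -120, 0, 0, 0]
  ]
}}

```text
time_s: 25.75
tool_pos: [514.0, 31.6, 221.2]
orientation: [-3.129, 0.276, -0.007]
wrist_force: [1.6, -0.0, 1.6]
gripper_width: 0.1
grasp_force: 0.0
```

Emit:
{"fn": "drive_tool", "kwargs": {
  "steps": [
    [0, 5, 25, 0, 0, 0, 0],
    [0, 10, 60, 0, 0, 0, 0],
    [0, 15, 95, 0, 0, 0, 0],
    [0, 20, 130, 0, 0, 0, 0],
    [0, 20, 165, 0, 0, 0, 0]
  ]
}}

```text
time_s: 26.17
tool_pos: [503.5, -135.9, 217.2]
orientation: [3.129, -0.275, -0.0]
wrist_force: [1.0, 0.3, 0.0]
gripper_width: 0.3
grasp_force: 0.0
```

Emit:
{"fn": "drive_tool", "kwargs": {
  "steps": [
    [0, 5, 35, 0, 0, 0, 0],
    [0, 10, 70, 0, 0, 0, 0],
    [0, 15, 105, 0, 0, 0, 0],
    [0, 15, 130, 0, 0, 0, 0],
    [0, 15, 130, 0, 0, 0, 0]
  ]
}}

```text
time_s: 26.58
tool_pos: [494.8, -269.2, 216.9]
orientation: [3.128, -0.28, -0.001]
wrist_force: [-0.3, 0.1, 0.6]
gripper_width: -0.3
grasp_force: 0.0
```

```bash
python3 -c "
from h import *
st()
f=grab('top'); print(ends(f,'blue',50,95)); W=cloud(f); j=jig(W)
m=mask(f['color'],'red')&(W[...,2]>115)&(abs(j[...,0])<200);print('tab x',np.percentile(j[m][:,0],[1,50,99]).round(1))
m=mask(f['color'],'green')&(W[...,2]>80)&(abs(j[...,0])<200);print('stop x',np.percentile(j[m][:,0],[1,50,99]).round(1))
g=grab('side'); print(ends(g,'blue',50,95))
save('n4.png',np.hstack([cv2.resize(f['color'][120:280,325:420],(285,480)),cv2.resize(g['color'][180:280,260:370],(515,480))]))
"
```

```text
26.58 [ 494.8 -269.2  216.9] yaw -10.23 tz [-5.0e-04 -1.5e-03 -1.0e+00] F [-0.3  0.1  0.6] w -0.3 g 0.0
[np.float64(-58.4), np.float64(70.7), 'y', array([-27.4,  28. ]), array([-0.3, 77. ]), 335, array([ 0. , 76.7]), 324]
tab x [-81.9 -18.6   3.5]
stop x [70.4 76.2 83.6]
[np.float64(-53.7), np.float64(69.2), 'y', array([-1.1, 31.8]), array([ 1.9, 74.7]), 94, array([-59.1, 135.2]), 93]
```

View pics/n4.png

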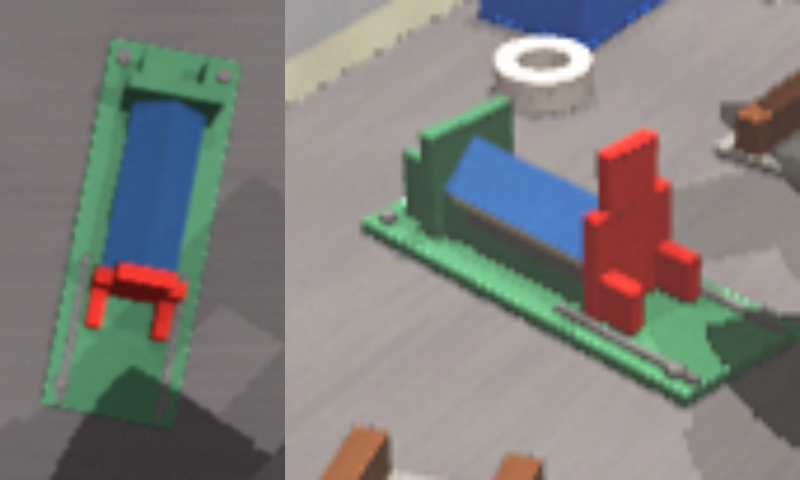

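The stack sits flush against the stop (blue end at x 70.7, stop face at 70.4). The ridge is level at 76.7-77.0 mm, and the pusher is home with its back face at -81.9 (nominal -83). The robot is clear.

```bash
python3 -c "
from plant import robot
print(robot.hand_in())"
```

```text
the job is handed in; nothing more can be done
None
```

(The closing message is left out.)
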